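# Feed a traybake block under the cutter guard with the push stick

### The arm

A 6-joint arm with a two-finger parallel gripper is mounted at the origin on the work surface; the furniture and walls round the work are solid. World frame = base frame: x ahead of the robot, y to its left, z up, the work surface at z = 0. Lengths are in m, angles in rad, forces in N, time in s.
With the tool pointing down it reaches from about 0.375 to 0.9 m from the base axis. Payload 3.1 kg.
Tool frame: the origin (TCP) lies at the very end of the fingers, on their centre line; the grasp point (between the pads) lies 19 mm behind it; z points along the fingers, y is the line along which they close (so a half turn about z gives the same grasp; the last joint's range is limited). The gripper opens to 87 mm and grips with 3 to 60 N. Pads are 19 mm wide; open, the fingers measure 117 mm over their backs; the gripper's body (75 mm by 190 mm) begins 51 mm behind the grasp point.
Start: joints at [1.04, 0.527, 1.433, -0, 1.181, -0.178], TCP at [0.215, 0.587, 0.223] pointing down, gripper open.
Joint ranges: [-3.08, 3.08], [-0.75, 2.2], [0.22, 2.44], [-1.43, 4.57], [0, 2.65], [-2.85, 2.85]. Speed limits (rad/s): [2.79, 2.79, 3.14, 3.14, 3.14, 3.14].

### API

Orientations are given as a unit quaternion [x, y, z, w].
In Python, from rig import status, viewer, robot gives the robot as it stands.
- The arm moves only by the tool arm_command, never from a script. Its arguments are lists of equal length, an entry for each row: "delta_rot": the turn, a rotation vector about the tool's x, y, z in degrees, a list of three; "delta_pos": the shift along the tool's x, y, z in m, a list of three; "gripper": the closure, from -1 (fully open) to 1 (shut). In form: {"delta_rot": [[rx, ry, rz], ...], "delta_pos": [[dx, dy, dz], ...], "gripper": [gripper, ...]}. A call has 1 to 12 rows; each row is the pose to reach, as a shift and turn from the pose commanded when the call began, along the tool's axes at that moment; what a row does not reach only later rows make up. A row lasts 1/12 s, in which the tool goes at most 41.7 mm and 7.16 degrees, less where a joint would pass 70% of its speed; a pose out of reach is approached as far as the arm can. A call with a gripper value outside its range is refused whole. The fingers move at their own pace and stop on an object; "grip_force" is the grip in N (left out, the last holds). Time passes only in rows, so rows that repeat a pose let the fingers close. It gives the time, the measured TCP pose, the force, the opening and the grip force at its end, in the units of the state.
- status.get_obs(): the state, without advancing time (a new reading comes with each control period).
- viewer.camera(name): name is "scene" or "side" or "wrist"; returns a dict with "pixels" (400x640x3 uint8, blue, green, red), "fx", "fy", "cx", "cy" (pixels), "pose" (4x4, takes a point from camera to world coordinates); the wrist camera has in their place "mount" (4x4, takes a point from camera to tool coordinates, whose origin is the TCP and whose axes are the flange's). Camera axes: x right, y down, z forward; pixel columns grow to the right and rows downward; lengths in m; the calibration is good to about 2 mm. A picture is of the moment at which its call begins: read the wrist's pose just before it. There is no depth.
- robot.hand_in(): hands the job in; it is judged then, once.
The state is a dict: "time": time; "q": joint angles; "joint_velocities": joint speeds; "joint_torque": joint torques, N m; "position": TCP position; "tool_rot": TCP orientation; "ft_force": force on the tool from outside, world axes, zero at the start; "moment": the same for the moment, N m; "grip_width": finger opening in m; "grip_force": force on a finger pad.
Only numpy, scipy, OpenCV 4.12 (cv2) and the standard library are available. Lean on these libraries where they do the work, as an engineer would, in place of code of your own. Each camera call takes 0.05 s, during which the arm holds its last target. There are 200 camera calls.

### The job

Take the wooden push stick from its rest and with it feed the chocolate-and-marshmallow block along the cutter's bed, under the swinging guard flap, until it is fully home against the gauge stop and has pushed the stop's sprung plunger in; lean on it there for a moment with a light but definite push so that it is truly seated, never hard enough to crush it. Then draw the stick out so that the flap hangs shut behind the block, and lay the stick back in its rest. Touch the block only with the stick, and leave the sugar shaker, the egg box and the brownie where they stand.

Things in the scene. Friction and masses are not known exactly. Their poses are not given: they have to be found in the camera images.
- cutter: bench cutter for traybakes: steel bed 118 mm wide on rubber feet, bed top 20 mm above the counter, ending in a clear guarded tunnel 116 mm high with a cutting head above it up to 190 mm. Origin: on the counter, lane centre, at the guard's mouth. +x is the feed direction (into the guard), z up. The bed runs from x = -210 to +215 mm
- mouth (a point): bed top, lane centre, at the guard's mouth; axes as the cutter's. From x = -4 mm the lane is 83 mm wide between steel fences; two flared lead-in guides, 24 mm high, narrow to it from 118 mm at x = -54 mm. The portal at x = -2 to +10 mm leaves 62 mm above the bed; in front of it all is open above
- flap (a joint): self-closing steel guard flap, hinged 80 mm above the bed, 13 mm inside the mouth. 0 rad: hanging shut, lower edge 31 mm above the bed (the stick's flat bar passes under it). It swings inwards (+) on a light spring; the block lifts it to about 0.85 rad, and it rides on the block's top until the block's rear end is some 55 to 60 mm past the mouth, then drops shut behind it
- block: rocky-road traybake block (dark chocolate, pale marshmallow), 111 x 76 x 48 mm, about 0.2 kg, on the bed before the guard, up to 6 degrees and 6 mm out of line with the lane. Origin: centre of its underside; x along its length, ends 55.5 mm away, z up. It slides with 1 to 2 N, and some 1 to 5 N more while it lifts and carries the flap. It crushes above 20 N
- stick: wooden push stick, 0.13 kg: flat bar 30 mm wide, 20 mm high, with an upright handle block 24 mm wide (across), 62 mm long, its top 72 mm above the underside. Origin: on the underside below the middle of the handle; x points along the bar to the nose, z up. The flat nose face is 185 mm ahead of the origin, the tail 45 mm behind it
- stick_grip (a point): middle of the stick's handle, 52 mm above its underside; pinch here across the 24 mm width
- stick_nose (a point): centre of the nose face of the stick, 185 mm ahead of the handle, 10 mm above its underside
- rest: white channel in which the stick lies: floor 6 mm thick, 210 mm long, two side lips 18 mm high with 44 mm between them, ends open; fixed to the counter. Origin: on the counter, where the stick's origin lies; x points the way the stick's nose points; floor from x = -45 to +165 mm
- shaker: sugar shaker, 44 mm wide, 90 mm high, loose bystander; origin centre of its underside
- egg_box: moulded egg box 110x156x70 mm, loose bystander; origin centre of its underside
- brownie: lower all-dark brownie block 112x76x38 mm, loose bystander waiting for its turn; origin centre of its underside
- plunger (a joint): sprung steel plunger (blade interlock) in the middle of the rigid upright gauge stop that closes the lane. 0 = standing 6 mm proud; 0.006 m = pushed flush, block against the stop. Its spring, under 0.5 N, is too weak to push the block back. Where the stop is set is not measured: its face lies 176 to 200 mm beyond the mouth; find it by feel. 6 to 12 N on the block seats it
Things that resemble listed ones, but are neither listed nor needed, are in the scene too. Of the things that look like the rest, the larger one is meant.

How it is judged:
On the way, in this order (a step that is already met when the one before it is completed fails the run):
1. the block's nose has been pushed under the guard flap with the stick (value of joint flap above 0.5 rad and contact force between stick and block above 0.3 N), for 0.1 s.
2. the stick presses the block home: plunger pushed in to within 1.5 mm of flush, flap dropped behind the block, a push of at least 5 N (contact force between stick and block above 5 N and value of joint plunger above 0.0045 m and value of joint flap below 0.1 rad), for 0.2 s.
At the end, for the whole second after the job is handed in: The block lies flat and square in the lane (within 3.5 degrees) against the gauge stop, holding its plunger in (within 1.5 mm of flush); the guard flap hangs shut behind it (under 0.06 rad), and the stick lies flat in its rest, its origin within 35 mm of the rest's origin, let go and still (value of joint plunger above 0.0045 m and angle between the x axis of block and the x axis of mouth, either way round below 0.06 rad and angle between each of block, stick's own z axis and vertical below 0.05 rad and value of joint flap below 0.06 rad and horizontal distance between stick and rest below 0.035 m and z of stick in the frame of rest below 0.009 m and linear speed of each of stick, block below 0.02 m/s); the robot touches nothing.
It fails at once if the block is pushed with more than 20 N (crushed) (contact force between stick and block above 20 N).
It fails at once if the gripper touches the block (contact force between the arm and block above 0.5 N).
It fails at once if a bystander is moved by more than 20 mm (distance of any of shaker, egg_box, brownie from where it was at the start of the episode above 0.02 m).
It also fails if it takes over 72 s, if anything falls off the work surface, if the arm or the gripper's body presses on something with over 40 N, if the wrist force passes 120 N, or if a joint passes its speed limit or range.

## Working session

There is one attempt and no reset: what is moved stays moved. The work goes in short steps, Python scripts to look and compute and a tool call to move; the robot and the scene stay as the last step left them, time stands still between calls to the robot, and variables do not carry over. Pictures are saved under pics/ and viewed, at most 12 in all, crops included, and the job is handed in when it is done.

Besides the shell and the picture viewer there is one more tool, called after "Emit:" as name(argument=value, ...), one argument or row to a line, values as JSON. arm_command: Moves the arm, as the interface text tells. Its arguments: {"type":"object","properties":{"delta_rot":{"type":"array","items":{"type":"array","items":{"type":"number"}}},"delta_pos":{"type":"array","items":{"type":"array","items":{"type":"number"}}},"gripper":{"type":"array","items":{"type":"number"}},"grip_force":{"type":"number"}},"required":["delta_rot","delta_pos","gripper"]}

```bash
mkdir -p pics
cat > h.py <<'E'
import numpy as np, cv2
from rig import status, viewer, robot
from scipy.spatial.transform import Rotation as R
def save(name,fn):
    c=viewer.camera(name); cv2.imwrite('pics/'+fn,c['pixels']); return c
E
python3 - <<'E'
from h import *
import pickle
o=status.get_obs()
print({k:np.round(v,4) for k,v in o.items()})
d={}
for n in ['scene','side','wrist']:
    c=save(n,n+'0.png'); d[n]=c
    print(n,c['fx'],c['cx'],c['cy'],np.round(c.get('pose',c.get('mount')),3).tolist())
d['o']=o
pickle.dump(d,open('c0.pkl','wb'))
E
```

```text
{'time': np.float64(0.0), 'q': array([ 1.0405,  0.5285,  1.4339, -0.    ,  1.1814, -0.1785]), 'joint_velocities': array([-0.0001,  0.0003,  0.0015, -0.0014,  0.0028,  0.0007]), 'joint_torque': array([-6.00000e-04, -4.40033e+01, -1.76595e+01,  6.31000e-02,
        5.83000e-02, -2.00000e-04]), 'position': array([0.215 , 0.5861, 0.2216]), 'tool_rot': array([ 1.750e-01,  9.846e-01, -1.000e-03, -4.000e-04]), 'ft_force': array([-0.7744, -0.8662, -0.0669]), 'moment': array([-0.0331, -0.0358, -0.0188]), 'grip_force': np.float64(0.0), 'grip_width': np.float64(0.087)}
scene 453.9079873012604 322.05588439342387 194.9777154376832 [[0.846, -0.286, 0.451, -0.118], [-0.534, -0.45, 0.716, -1.14], [-0.001, -0.846, -0.533, 0.825], [0.0, 0.0, 0.0, 1.0]]
side 388.5047013481482 319.96612937914233 200.16368247070477 [[1.0, 0.012, 0.027, 0.503], [-0.016, -0.559, 0.829, -1.138], [0.025, -0.829, -0.559, 0.74], [0.0, 0.0, 0.0, 1.0]]
wrist 275.8783112314742 321.78291492593235 204.3885092426894 [[-0.001, -0.954, -0.299, 0.083], [1.0, -0.001, 0.0, 0.001], [-0.0, -0.299, 0.954, -0.161], [0.0, 0.0, 0.0, 1.0]]
```

View pics/scene0.png

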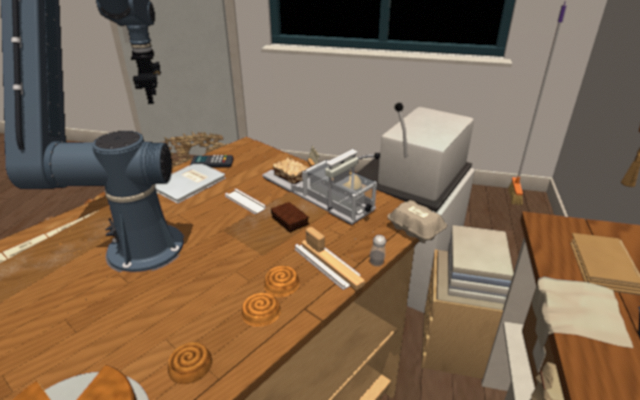

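View pics/side0.png

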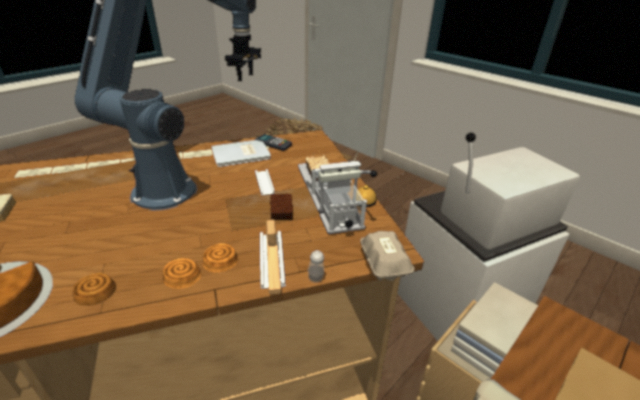

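Scene view: stick in the large white channel near (330,262). A smaller white channel lies at (245,202) and is the decoy rest. Block at (290,168) on the bed, brownie at (290,216), shaker at (378,250), egg box at (417,218). The side view agrees: stick (272,255), small channel (265,182), cutter (335,195).

Run:
```python
import cv2
a=cv2.imread('pics/scene0.png')[140:295,250:450]; cv2.imwrite('pics/sc.png',cv2.resize(a,None,fx=3.85,fy=3.85,interpolation=cv2.INTER_CUBIC))
a=cv2.imread('pics/side0.png')[145:295,220:420]; cv2.imwrite('pics/si.png',cv2.resize(a,None,fx=4,fy=4,interpolation=cv2.INTER_CUBIC))
```

```text
(no output)
```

View pics/sc.png

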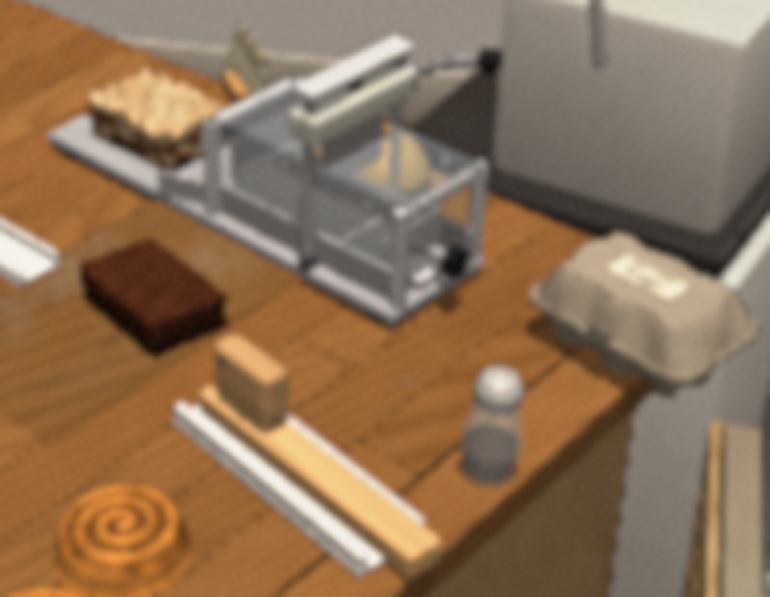

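View pics/si.png

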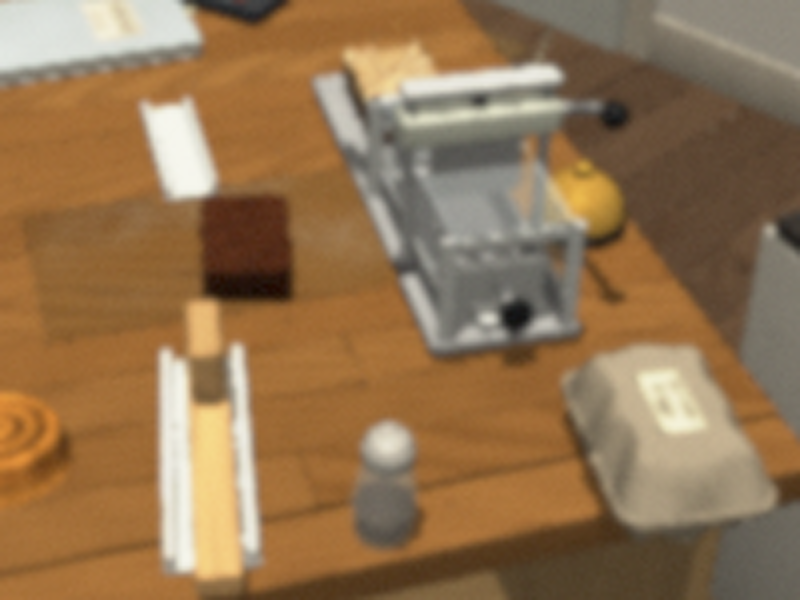

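Candidates for the rest: large channel at scene (330,262) and small one at (245,202), so I choose the large one, which holds the stick. Candidates for the block: pale-topped one on the bed at (290,168) and the dark brownie at (290,216), so I choose the one on the bed. The crops confirm both, with the handle top at scene crop (252,358) and side crop (205,328).

```bash
cat >> h.py <<'E'
def ray(c,uv,T=None):
    T=c['pose'] if T is None else T
    d=np.array([(uv[0]-c['cx'])/c['fx'],(uv[1]-c['cy'])/c['fy'],1.]); return T[:3,3],T[:3,:3]@d
def plane(c,uv,z,T=None):
    p,d=ray(c,uv,T); return p+d*(z-p[2])/d[2]
def proj(c,P,T=None):
    T=c['pose'] if T is None else T
    q=(np.atleast_2d(P)-T[:3,3])@T[:3,:3]; return np.c_[q[:,0]/q[:,2]*c['fx']+c['cx'],q[:,1]/q[:,2]*c['fy']+c['cy']]
E
python3 - <<'E'
from h import *
import pickle
d=pickle.load(open('c0.pkl','rb'))
sc=lambda x,y,z:plane(d['scene'],(250+x/3.85,140+y/3.85),z)[:2].round(4)
si=lambda x,y,z:plane(d['side'],(220+x/4,145+y/4),z)[:2].round(4)
print('handle',sc(252,358,.078),si(205,328,.078))
print('nose',sc(422,547,.026),si(218,574,.026))
print('lips side nl nr fl fr',si(170,568,.018),si(255,560,.018),si(165,348,.018),si(238,346,.018))
print('bed fl nl nr side',si(318,78,.02),si(437,345,.02),si(580,326,.02))
print('bed fl nl nr scene',sc(52,133,.02),sc(392,314,.02),sc(484,262,.02))
print('shaker',sc(490,475,0),si(385,535,0),'brownie',sc(155,350,0),sc(85,295,0),sc(222,325,0),'egg',sc(540,300,0))
print('wrist: ',R.from_quat(d['o']['tool_rot']).as_matrix().round(3).tolist())
E
```

```text
handle [ 0.3941 -0.2925] [ 0.3992 -0.291 ]
nose [ 0.4166 -0.4684] [ 0.4204 -0.4683]
lips side nl nr fl fr [ 0.3894 -0.4561] [ 0.4416 -0.4489] [ 0.3625 -0.2386] [ 0.416  -0.2353]
bed fl nl nr side [0.4637 0.1727] [ 0.5632 -0.2343] [ 0.6725 -0.2095]
bed fl nl nr scene [0.458  0.1682] [ 0.5575 -0.2368] [ 0.6644 -0.2174]
shaker [ 0.5189 -0.4128] [ 0.5237 -0.4089] brownie [ 0.3886 -0.1542] [ 0.3764 -0.0572] [ 0.4502 -0.1537] egg [ 0.6881 -0.2632]
wrist:  [[-0.939, 0.345, -0.001], [0.345, 0.939, -0.002], [0.0, -0.002, -1.0]]
```

Emit:
arm_command(
  delta_rot=[
    [0, 0, 28],
    [0, 0, 56],
    [0, 0, 56],
    [0, 0, 56],
    [0, 0, 56],
    [0, 0, 56],
    [0, 0, 56],
    [0, 0, 56],
    [0, 0, 56],
    [0, 0, 56],
    [0, 0, 56],
    [0, 0, 56],
  ],
  delta_pos=[
    [-0.1, -0.08, -0.1],
    [-0.396, -0.309, -0.128],
    [-0.396, -0.309, -0.128],
    [-0.396, -0.309, -0.128],
    [-0.396, -0.309, -0.128],
    [-0.396, -0.309, -0.128],
    [-0.396, -0.309, -0.128],
    [-0.396, -0.309, -0.128],
    [-0.396, -0.309, -0.128],
    [-0.396, -0.309, -0.128],
    [-0.396, -0.309, -0.128],
    [-0.396, -0.309, -0.128],
  ],
  gripper=[-1, -1, -1, -1, -1, -1, -1, -1, -1, -1, -1, -1],
)

```text
time: 1.15
position: [0.4695, 0.1767, 0.3462]
tool_rot: [0.617, 0.787, -0.0, -0.0]
ft_force: [1.3, 1.2, 0.2]
grip_width: 0.0869
grip_force: 0.0
```

Emit:
arm_command(
  delta_rot=[
    [0, 0, 0],
    [0, 0, 0],
  ],
  delta_pos=[
    [0, 0, 0],
    [0, 0, 0],
  ],
  gripper=[-1, -1],
)

```text
time: 1.32
position: [0.4703, 0.1767, 0.346]
tool_rot: [0.619, 0.786, 0.0, 0.0]
ft_force: [0.0, -0.5, 0.3]
grip_width: 0.0873
grip_force: 0.0
```

```bash
cat >> h.py <<'E'
def wT(o,c):
    T=np.eye(4); T[:3,:3]=R.from_quat(o['tool_rot']).as_matrix(); T[:3,3]=o['position']; return T@c['mount']
def wshot(fn):
    import pickle
    o=status.get_obs(); c=save('wrist',fn); c['pose']=wT(o,c); pickle.dump((o,c),open(fn[:-4]+'.pkl','wb')); 
    cv2.imwrite('pics/big_'+fn,cv2.resize(c['pixels'],None,fx=1.25,fy=1.25,interpolation=cv2.INTER_CUBIC)); return o,c
E
python3 - <<'E'
from h import *
o,c=wshot('w1.png'); print(o['time'],o['position'],R.from_quat(o['tool_rot']).as_matrix().round(3))
# predicted mouth / bed outline
E
```

```text
1.3167 [0.47033153 0.17673603 0.34598189] [[-0.235  0.972  0.   ]
 [ 0.972  0.235  0.   ]
 [ 0.     0.001 -1.   ]]
```

View pics/big_w1.png

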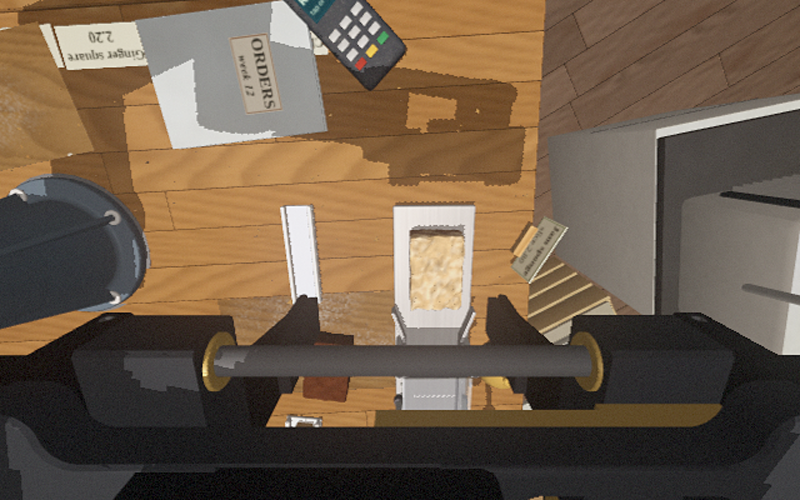

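The wrist view looks along the lane with the feed running down the picture. Bed rear edge at about (394–475,204), block top at (411–465,231–310), guides' start near y=305. I'll enlarge this part.

Run:
```python
import cv2
a=cv2.imread('pics/w1.png')[150:290,290:410]; cv2.imwrite('pics/w1c.png',cv2.resize(a,None,fx=4.28,fy=4.28,interpolation=cv2.INTER_CUBIC))
```

```text
(no output)
```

View pics/w1c.png

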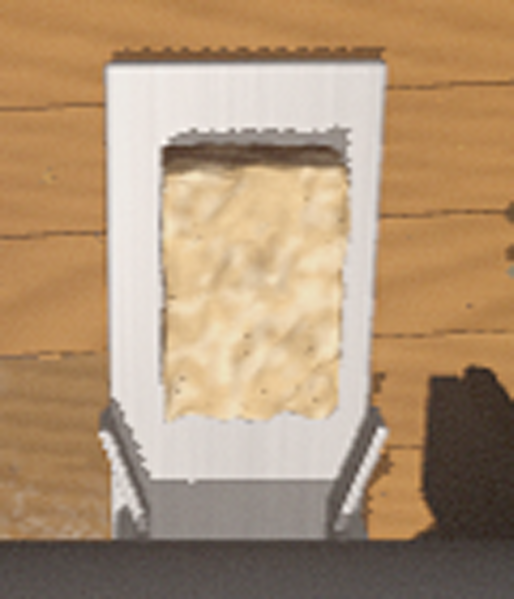

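Run:
```python
from h import *
import pickle
o,c=pickle.load(open('w1.pkl','rb'))
f=lambda x,y,z:plane(c,(290+x/4.28,150+y/4.28),z)[:2]
L=[f(106,64,.02),f(111,400,.02)];Rr=[f(385,62,.02),f(372,380,.02)]
for n,(a,b) in dict(L=L,R=Rr).items(): print(n,a.round(4),b.round(4),np.degrees(np.arctan2(*(b-a)[::-1])))
rear=(L[0]+Rr[0])/2; print('w',np.linalg.norm(L[0]-Rr[0]),'rear',rear)
for th in (-76.2,-76.6,-77):
    u=np.array([np.cos(np.radians(th)),np.sin(np.radians(th))]); print(th,'mouth',(rear+.21*u).round(4))
B=[f(163,165,.068),f(348,163,.068),f(165,415,.068),f(338,413,.068)]
print(np.round(B,4).tolist()); 
print('blk dir L,R',[np.degrees(np.arctan2(*(B[i+2]-B[i])[::-1])) for i in (0,1)],'len',np.linalg.norm(B[2]-B[0]),'wid',np.linalg.norm(B[0]-B[1]),np.linalg.norm(B[2]-B[3]),'cen',np.mean(B,0))
print('bottom rear',f(163,147,.02),f(346,147,.02))
print('guides',f(102,430,.044),f(385,430,.044))
```

```text
L [0.4573 0.1784] [0.4939 0.0306] -76.07329545863855
R [0.5692 0.2061] [0.6057 0.0676] -75.22592987135573
w 0.11531055242786648 rear [0.5132228  0.19224026]
-76.2 mouth [ 0.5633 -0.0117]
-76.6 mouth [ 0.5619 -0.012 ]
-77 mouth [ 0.5605 -0.0124]
[[0.4866, 0.1536], [0.5551, 0.1708], [0.5126, 0.0516], [0.5812, 0.069]]
blk dir L,R [np.float64(-75.65391133054091), np.float64(-75.65213266570896)] len 0.1052424108156643 wid 0.07072210227121115 0.07072507076732451 cen [0.53388737 0.11125373]
bottom rear [0.48861858 0.14975427] [0.56377296 0.16780046]
guides [0.49121974 0.02701944] [0.61043849 0.0556249 ]
```

Emit:
arm_command(
  delta_rot=[
    [0, 0, 3],
    [0, 0, 6.5],
    [0, 0, 6.5],
    [0, 0, 6.5],
    [0, 0, 6.5],
    [0, 0, 6.5],
    [0, 0, 6.5],
    [0, 0, 6.5],
    [0, 0, 6.5],
    [0, 0, 6.5],
    [0, 0, 6.5],
    [0, 0, 6.5],
  ],
  delta_pos=[
    [-0.35, -0.157, 0.016],
    [-0.35, -0.157, 0.016],
    [-0.35, -0.157, 0.016],
    [-0.35, -0.157, 0.016],
    [-0.35, -0.157, 0.016],
    [-0.35, -0.157, 0.016],
    [-0.35, -0.157, 0.016],
    [-0.35, -0.157, 0.016],
    [-0.35, -0.157, 0.016],
    [-0.35, -0.157, 0.016],
    [-0.35, -0.157, 0.016],
    [-0.35, -0.157, 0.016],
  ],
  gripper=[-1, -1, -1, -1, -1, -1, -1, -1, -1, -1, -1, -1],
)

```text
time: 2.37
position: [0.4003, -0.197, 0.3292]
tool_rot: [0.66, 0.751, 0.001, -0.001]
ft_force: [0.3, 0.4, 0.0]
grip_width: 0.087
grip_force: 0.0
```

Emit:
arm_command(
  delta_rot=[
    [0, 0, 0],
    [0, 0, 0],
  ],
  delta_pos=[
    [0, 0, 0],
    [0, 0, 0],
  ],
  gripper=[-1, -1],
)

```text
time: 2.53
position: [0.4007, -0.1965, 0.3298]
tool_rot: [0.659, 0.752, 0.0, -0.0]
ft_force: [-0.9, 0.3, -0.3]
grip_width: 0.0869
grip_force: 0.0
```

Run:
```python
from h import *
o,c=wshot('w2.png'); print(o['time'],o['position'],R.from_quat(o['tool_rot']).as_matrix().round(3))
p=proj(c,[.3965,-.2917,.078])[0]; print(p)
x0,y0=int(p[0])-75,int(p[1])-75; print(x0,y0)
a=c['pixels'][max(y0,0):y0+110,x0:x0+150]; print(a.shape)
cv2.imwrite('pics/w2c.png',cv2.resize(a,None,fx=5,fy=5,interpolation=cv2.INTER_CUBIC))
```

```text
2.5333 [ 0.40066605 -0.19648845  0.32975045] [[-0.131  0.991 -0.   ]
 [ 0.991  0.131  0.001]
 [ 0.001 -0.    -1.   ]]
[311.74565992 233.15417497]
236 158
(110, 150, 3)
```

View pics/w2c.png

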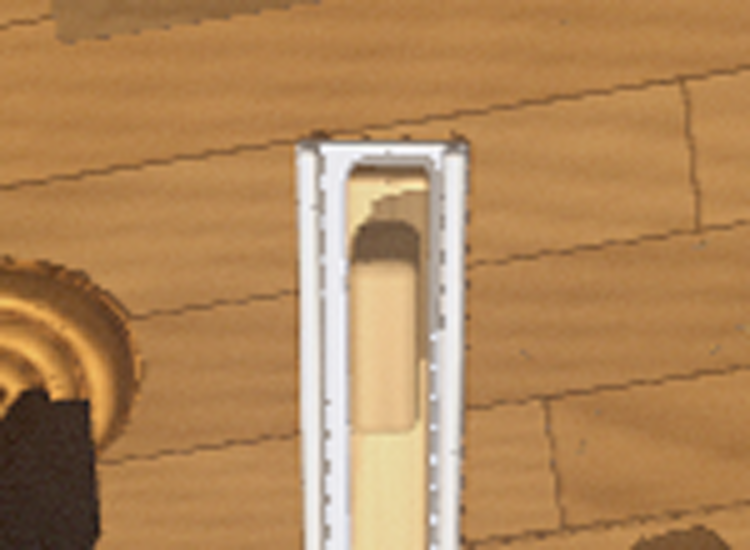

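The crop shows the stick in the large channel: handle top at (352–419, 260–430), tail at y≈168, channel's rear end at y≈145.

Run:
```python
from h import *
import pickle
o,c=pickle.load(open('w2.pkl','rb'))
f=lambda x,y,z:plane(c,(236+x/5,158+y/5),z)[:2]
A=lambda a,b:np.degrees(np.arctan2(*(b-a)[::-1]))
H=[f(352,261,.078),f(419,259,.078),f(353,430,.078),f(418,430,.078)]
print('handle',np.mean(H,0),np.round(H,4).tolist(),A(H[0],H[2]),A(H[1],H[3]))
b=[f(347,170,.026),f(430,168,.026),f(351,540,.026),f(421,540,.026)]; print('bar',A(b[0],b[2]),A(b[1],b[3]),'tail',(b[0]+b[1])/2,np.linalg.norm(b[0]-b[1]))
b=[f(298,145,.018),f(467,145,.018),f(305,540,.018),f(459,540,.018)]; print('lip',A(b[0],b[2]),A(b[1],b[3]),'rear',(b[0]+b[1])/2,np.linalg.norm(b[0]-b[1]))
```

```text
handle [ 0.39744912 -0.28135869] [[0.3835, -0.2539], [0.4043, -0.2505], [0.3904, -0.3119], [0.4116, -0.3091]] -83.15420760110409 -82.9665187893394
bar -82.9378565761519 -83.8551388173116 tail [ 0.39144439 -0.23637158] 0.028884726701442476
lip -83.15403138716314 -83.18558713582955 rear [ 0.3883263  -0.23009724] 0.05947707178218363
```

Emit:
arm_command(
  delta_rot=[
    [0, 0, 0.6],
    [0, 0, 0.6],
    [0, 0, 0.6],
    [0, 0, 0.6],
    [0, 0, 0.6],
    [0, 0, 0.6],
    [0, 0, 0.6],
    [0, 0, 0.6],
    [0, 0, 0.6],
    [0, 0, 0.6],
    [0, 0, 0.6],
    [0, 0, 0.6],
  ],
  delta_pos=[
    [-0.035, -0.007, 0.02],
    [-0.07, -0.0148, 0.045],
    [-0.083, -0.0148, 0.08],
    [-0.0834, -0.0148, 0.12],
    [-0.0834, -0.0148, 0.16],
    [-0.0834, -0.0148, 0.19],
    [-0.0834, -0.0148, 0.22],
    [-0.0834, -0.0148, 0.245],
    [-0.0834, -0.0148, 0.265],
    [-0.0834, -0.0148, 0.28],
    [-0.0834, -0.0148, 0.29],
    [-0.0834, -0.0148, 0.291],
  ],
  gripper=[-1, -1, -1, -1, -1, -1, -1, -1, -1, -1, -1, -1],
)

```text
time: 3.58
position: [0.3964, -0.2819, 0.0374]
tool_rot: [0.664, 0.748, 0.0, -0.002]
ft_force: [-0.4, 0.2, -0.1]
grip_width: 0.0871
grip_force: 0.0
```

Emit:
arm_command(
  delta_rot=[
    [0, 0, 0],
    [0, 0, 0],
    [0, 0, 0],
    [0, 0, 0],
    [0, 0, 0],
    [0, 0, 0],
    [0, 0, 0],
    [0, 0, 0],
  ],
  delta_pos=[
    [0, 0, 0],
    [0, 0, 0],
    [0, 0, 0],
    [0, 0, 0],
    [0, 0, 0],
    [0, 0, 0],
    [0, 0, 0],
    [0, 0, 0],
  ],
  gripper=[0, 0.4, 0.7, 1, 1, 1, 1, 1],
  grip_force=40,
)

```text
time: 4.25
position: [0.3964, -0.2836, 0.039]
tool_rot: [0.664, 0.747, -0.0, 0.0]
ft_force: [0.5, 0.1, -0.2]
grip_width: 0.0418
grip_force: 0.0
```

Emit:
arm_command(
  delta_rot=[
    [0, 0, 0],
    [0, 0, 0],
    [0, 0, 0],
    [0, 0, 0],
    [0, 0, 0],
    [0, 0, 0],
  ],
  delta_pos=[
    [0, 0, 0],
    [0, 0, 0],
    [0, 0, 0],
    [0, 0, 0],
    [0, 0, 0],
    [0, 0, 0],
  ],
  gripper=[1, 1, 1, 1, 1, 1],
)

```text
time: 4.75
position: [0.3964, -0.2834, 0.0388]
tool_rot: [0.664, 0.747, -0.0, -0.0]
ft_force: [-0.3, -0.2, 0.2]
grip_width: 0.0235
grip_force: 40.0
```

Emit:
arm_command(
  delta_rot=[
    [0, 0, 0],
    [0, 0, 0],
    [0, 0, 0],
    [0, 0, 0],
    [0, 0, 0],
    [0, 0, 0],
    [0, 0, 0],
    [0, 0, 0],
  ],
  delta_pos=[
    [0, 0, -0.01],
    [0, 0, -0.03],
    [0, 0, -0.06],
    [0, 0, -0.09],
    [0, 0, -0.12],
    [0, 0, -0.14],
    [0, 0, -0.14],
    [0, 0, -0.14],
  ],
  gripper=[1, 1, 1, 1, 1, 1, 1, 1],
)

```text
time: 5.42
position: [0.3968, -0.2837, 0.1802]
tool_rot: [0.664, 0.748, -0.0, 0.001]
ft_force: [-0.1, -0.3, -1.8]
grip_width: 0.0237
grip_force: 40.0
```

Run:
```python
from h import *
o=status.get_obs()
print(o['position'],R.from_quat(o['tool_rot']).as_matrix().round(4).tolist(),o['grip_width'],o['grip_force'],o['ft_force'],o['moment'])
```

```text
[ 0.39675553 -0.28367845  0.18023005] [[-0.1176, 0.9931, 0.002], [0.9931, 0.1176, -0.0022], [-0.0025, 0.0018, -1.0]] 0.023702014633917967 39.95942638255656 [-0.0880474  -0.30450122 -1.76322689] [-0.011588    0.07312775 -0.03096497]
```

Emit:
arm_command(
  delta_rot=[
    [0, 0, 0],
    [0, 0, 0],
    [0, 0, 0],
    [0, 0, 0],
    [0, 0, 0],
    [0, 0, 0],
    [0, 0, 0],
    [0, 0, -1],
    [0, 0, -3],
    [0, 0, -5],
    [0, 0, -7.25],
    [0, 0, -7.25],
  ],
  delta_pos=[
    [0.02, 0.003, -0.01],
    [0.055, 0.009, -0.02],
    [0.095, 0.016, -0.02],
    [0.135, 0.023, -0.02],
    [0.175, 0.03, -0.02],
    [0.215, 0.036, -0.02],
    [0.255, 0.043, -0.02],
    [0.295, 0.05, -0.02],
    [0.335, 0.056, -0.02],
    [0.375, 0.063, -0.02],
    [0.41, 0.072, -0.02],
    [0.43, 0.08, -0.02],
  ],
  gripper=[1, 1, 1, 1, 1, 1, 1, 1, 1, 1, 1, 1],
)

```text
time: 6.42
position: [0.4231, 0.1562, 0.1973]
tool_rot: [0.614, 0.789, -0.001, -0.002]
ft_force: [0.4, -1.1, -1.7]
grip_width: 0.0241
grip_force: 40.0
```

```bash
cat >> h.py <<'E'
th=np.radians(-76.0); U=np.array([np.cos(th),np.sin(th)]); V=np.array([-U[1],U[0]]); M=np.array([.5642,-.012])
def lane(): 
    o=status.get_obs(); Rm=R.from_quat(o['tool_rot']).as_matrix(); p=o['position'][:2]-M
    yaw=np.degrees(np.arctan2(Rm[1,0],Rm[0,0]))
    print('t',round(o['time'],2),'TCP u',(p@U).round(4),'v',(p@V).round(4),'z',o['position'][2].round(4),'yaw',yaw.round(2),'F along',(o['ft_force'][:2]@U).round(2),'Fv',(o['ft_force'][:2]@V).round(2),'Fz',o['ft_force'][2].round(2)); return o,Rm
def delta(u,v,z,yaw=104.0):
    o,Rm=lane(); t=np.r_[M+u*U+v*V,z]; y=np.degrees(np.arctan2(Rm[1,0],Rm[0,0]))
    print('delta',(Rm.T@(t-o['position'])).round(4),'rotz',round(y-yaw,2))
E
python3 - <<'E'
from h import *
delta(-.385,.001,.15)
E
```

```text
t 6.42 TCP u -0.1973 v -0.0962 z 0.1973 yaw 104.22 F along 1.13 Fv 0.11 Fz -1.71
delta [0.1872 0.0982 0.0472] rotz 0.22
```

Emit:
arm_command(
  delta_rot=[
    [0, 0, 0],
    [0, 0, 0.2],
    [0, 0, 0.2],
    [0, 0, 0.2],
    [0, 0, 0.2],
    [0, 0, 0.2],
    [0, 0, 0.2],
    [0, 0, 0.2],
    [0, 0, 0.2],
    [0, 0, 0.2],
  ],
  delta_pos=[
    [0.03, 0.01, 0],
    [0.065, 0.025, 0],
    [0.1, 0.04, 0],
    [0.135, 0.055, 0],
    [0.165, 0.075, 0],
    [0.187, 0.095, 0.01],
    [0.187, 0.098, 0.03],
    [0.187, 0.098, 0.047],
    [0.187, 0.098, 0.047],
    [0.187, 0.098, 0.047],
  ],
  gripper=[1, 1, 1, 1, 1, 1, 1, 1, 1, 1],
)

```text
time: 7.25
position: [0.4732, 0.3572, 0.1493]
tool_rot: [0.617, 0.787, -0.003, -0.001]
ft_force: [0.2, -0.4, -1.3]
grip_width: 0.0238
grip_force: 40.0
```

Run:
```python
from h import *
delta(-.385,.001,.058)
```

```text
t 7.25 TCP u -0.3802 v 0.001 z 0.1493 yaw 103.8 F along 0.47 Fv 0.08 Fz -1.33
delta [0.0049 0.0006 0.0912] rotz -0.2
```

Emit:
arm_command(
  delta_rot=[
    [0, 0, -0.2],
    [0, 0, -0.2],
    [0, 0, -0.2],
    [0, 0, -0.2],
    [0, 0, -0.2],
    [0, 0, -0.2],
    [0, 0, -0.2],
  ],
  delta_pos=[
    [0.005, 0, 0.025],
    [0.005, 0, 0.05],
    [0.005, 0, 0.07],
    [0.005, 0, 0.083],
    [0.005, 0, 0.09],
    [0.005, 0, 0.091],
    [0.005, 0, 0.091],
  ],
  gripper=[1, 1, 1, 1, 1, 1, 1],
)

```text
time: 7.83
position: [0.4745, 0.3629, 0.0613]
tool_rot: [0.616, 0.788, 0.0, 0.0]
ft_force: [-0.9, 0.3, -1.0]
grip_width: 0.0239
grip_force: 40.0
```

Run:
```python
from h import *
delta(-.36,.001,.057)
o,c=wshot('w3.png')
d={}
for n in ('scene','side'): d[n]=viewer.camera(n)
def crop(c,w,h,f,P):
    p=proj(c,P)[0].astype(int); print(p); return cv2.resize(c['pixels'][max(0,p[1]-h):p[1]+h,p[0]-w:p[0]+w],None,fx=f,fy=f,interpolation=cv2.INTER_CUBIC)
P=np.r_[M-.22*U,.03]
a=crop(d['scene'],66,50,6,P)[:600,:400]; b=crop(d['side'],66,50,6,P)
a=cv2.resize(crop(d['scene'],66,50,6,P),(400,300)); b=cv2.resize(b,(400,300)); 
w=cv2.resize(c['pixels'][130:290,190:470],(525,300),interpolation=cv2.INTER_CUBIC)
cv2.imwrite('pics/m3.png',np.vstack([np.hstack([a,b]),np.hstack([w,np.zeros((300,275,3),np.uint8)])]))
```

```text
t 7.83 TCP u -0.3855 v 0.0036 z 0.0613 yaw 103.97 F along -0.56 Fv -0.8 Fz -0.98
delta [-0.0255 -0.0026  0.0043] rotz -0.03
[272 164]
[311 158]
[272 164]
```

View pics/m3.png

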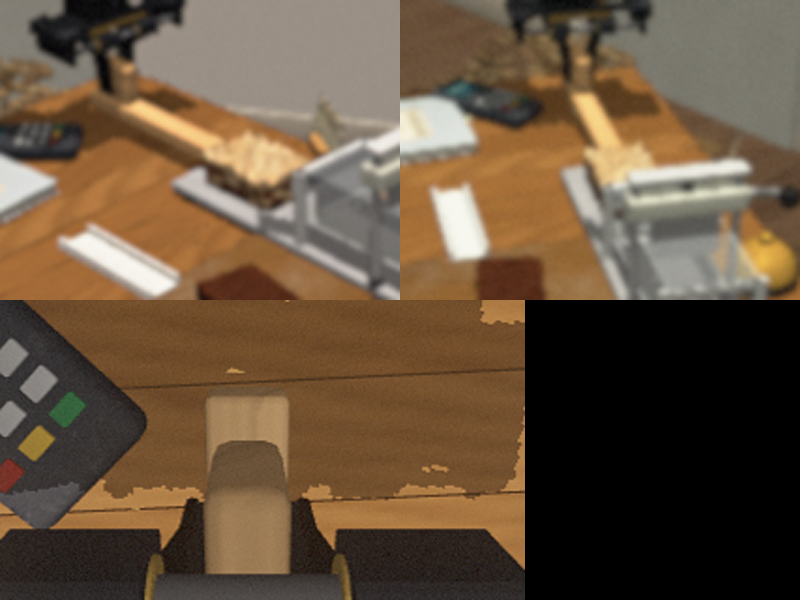

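The stick is level and in line with its nose just behind the block. The card reader at lower left is clear of it.

Emit:
arm_command(
  delta_rot=[
    [0, 0, 0],
    [0, 0, 0],
    [0, 0, 0],
    [0, 0, 0],
    [0, 0, 0],
    [0, 0, 0],
    [0, 0, 0],
    [0, 0, 0],
    [0, 0, 0],
    [0, 0, 0],
    [0, 0, 0],
    [0, 0, 0],
  ],
  delta_pos=[
    [-0.003, -0.001, 0.002],
    [-0.006, -0.002, 0.004],
    [-0.009, -0.002, 0.004],
    [-0.012, -0.002, 0.004],
    [-0.015, -0.002, 0.004],
    [-0.018, -0.002, 0.004],
    [-0.021, -0.002, 0.004],
    [-0.024, -0.002, 0.004],
    [-0.028, -0.002, 0.004],
    [-0.032, -0.002, 0.004],
    [-0.036, -0.002, 0.004],
    [-0.04, -0.002, 0.004],
  ],
  gripper=[1, 1, 1, 1, 1, 1, 1, 1, 1, 1, 1, 1],
)

```text
time: 8.98
position: [0.4819, 0.3234, 0.0569]
tool_rot: [0.616, 0.788, 0.0, -0.0]
ft_force: [-0.9, 1.4, -1.7]
grip_width: 0.0237
grip_force: 40.0
```

Run:
```python
from h import *
delta(-.30,.001,.057)
```

```text
t 8.98 TCP u -0.3454 v 0.0013 z 0.0569 yaw 103.99 F along -1.62 Fv -0.49 Fz -1.73
delta [-0.0454 -0.0003 -0.0001] rotz -0.01
```

Emit:
arm_command(
  delta_rot=[
    [0, 0, 0],
    [0, 0, 0],
    [0, 0, 0],
    [0, 0, 0],
    [0, 0, 0],
    [0, 0, 0],
    [0, 0, 0],
    [0, 0, 0],
    [0, 0, 0],
    [0, 0, 0],
    [0, 0, 0],
    [0, 0, 0],
  ],
  delta_pos=[
    [-0.004, 0, 0],
    [-0.009, 0, 0],
    [-0.014, 0, 0],
    [-0.019, 0, 0],
    [-0.024, 0, 0],
    [-0.029, 0, 0],
    [-0.034, 0, 0],
    [-0.039, 0, 0],
    [-0.044, 0, 0],
    [-0.049, 0, 0],
    [-0.054, 0, 0],
    [-0.059, 0, 0],
  ],
  gripper=[1, 1, 1, 1, 1, 1, 1, 1, 1, 1, 1, 1],
)

```text
time: 9.98
position: [0.4962, 0.2659, 0.0568]
tool_rot: [0.616, 0.788, -0.0, -0.0]
ft_force: [-0.9, 2.0, -0.5]
grip_width: 0.024
grip_force: 40.0
```

Run:
```python
from h import *
delta(-.24,.001,.057)
for n in ('scene','side'):
    c=viewer.camera(n); p=proj(c,np.r_[M,.04])[0].astype(int); cv2.imwrite(f'pics/{n}4.png',cv2.resize(c['pixels'][p[1]-45:p[1]+35,p[0]-50:p[0]+50],None,fx=4,fy=4,interpolation=cv2.INTER_CUBIC))
cv2.imwrite('pics/m4.png',np.hstack([cv2.imread('pics/scene4.png'),cv2.imread('pics/side4.png')]))
```

```text
t 9.98 TCP u -0.2861 v 0.0012 z 0.0568 yaw 103.99 F along -2.12 Fv -0.4 Fz -0.53
delta [-0.0461 -0.0002 -0.0002] rotz -0.01
```

View pics/m4.png

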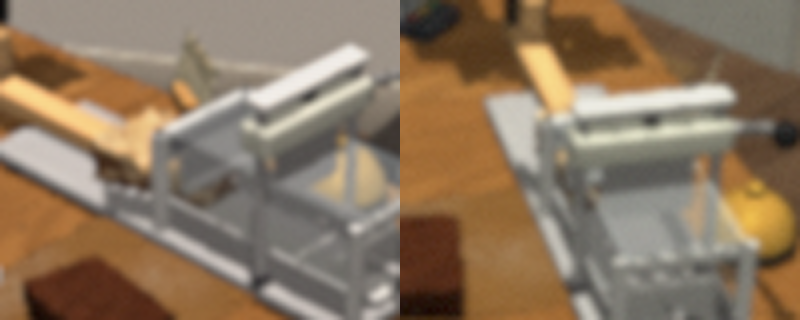

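The block's nose is now in the portal, seen at left around (190,180), and the force is low. I'll carry on.

Emit:
arm_command(
  delta_rot=[
    [0, 0, 0],
    [0, 0, 0],
    [0, 0, 0],
    [0, 0, 0],
    [0, 0, 0],
    [0, 0, 0],
    [0, 0, 0],
    [0, 0, 0],
    [0, 0, 0],
    [0, 0, 0],
    [0, 0, 0],
    [0, 0, 0],
  ],
  delta_pos=[
    [-0.003, 0, 0],
    [-0.007, 0, 0],
    [-0.011, 0, 0],
    [-0.015, 0, 0],
    [-0.019, 0, 0],
    [-0.023, 0, 0],
    [-0.027, 0, 0],
    [-0.031, 0, 0],
    [-0.035, 0, 0],
    [-0.039, 0, 0],
    [-0.043, 0, 0],
    [-0.047, 0, 0],
  ],
  gripper=[1, 1, 1, 1, 1, 1, 1, 1, 1, 1, 1, 1],
)

```text
time: 11.08
position: [0.5075, 0.2203, 0.0568]
tool_rot: [0.616, 0.788, -0.0, -0.0]
ft_force: [-0.6, 3.2, 0.5]
grip_width: 0.0237
grip_force: 40.0
```

Emit:
arm_command(
  delta_rot=[
    [0, 0, 0],
    [0, 0, 0],
    [0, 0, 0],
    [0, 0, 0],
    [0, 0, 0],
    [0, 0, 0],
    [0, 0, 0],
    [0, 0, 0],
    [0, 0, 0],
    [0, 0, 0],
    [0, 0, 0],
    [0, 0, 0],
  ],
  delta_pos=[
    [-0.004, 0, 0],
    [-0.009, 0, 0],
    [-0.014, 0, 0],
    [-0.019, 0, 0],
    [-0.024, 0, 0],
    [-0.029, 0, 0],
    [-0.034, 0, 0],
    [-0.039, 0, 0],
    [-0.044, 0, 0],
    [-0.049, 0, 0],
    [-0.054, 0, 0],
    [-0.059, 0, 0],
  ],
  gripper=[1, 1, 1, 1, 1, 1, 1, 1, 1, 1, 1, 1],
)

```text
time: 12.08
position: [0.5217, 0.1631, 0.0568]
tool_rot: [0.616, 0.788, -0.0, -0.0]
ft_force: [-1.3, 3.3, -0.1]
grip_width: 0.0234
grip_force: 40.0
```

Run:
```python
from h import *
delta(-.15,.001,.057)
```

```text
t 12.08 TCP u -0.1801 v 0.0011 z 0.0568 yaw 104.0 F along -3.5 Fv -0.49 Fz -0.13
delta [-0.0301 -0.0001 -0.0002] rotz -0.0
```

Emit:
arm_command(
  delta_rot=[
    [0, 0, 0],
    [0, 0, 0],
    [0, 0, 0],
    [0, 0, 0],
    [0, 0, 0],
    [0, 0, 0],
    [0, 0, 0],
    [0, 0, 0],
    [0, 0, 0],
    [0, 0, 0],
    [0, 0, 0],
    [0, 0, 0],
  ],
  delta_pos=[
    [-0.004, 0, 0],
    [-0.008, 0, 0],
    [-0.012, 0, 0],
    [-0.016, 0, 0],
    [-0.02, 0, 0],
    [-0.024, 0, 0],
    [-0.028, 0, 0],
    [-0.032, 0, 0],
    [-0.036, 0, 0],
    [-0.04, 0, 0],
    [-0.043, 0, 0],
    [-0.046, 0, 0],
  ],
  gripper=[1, 1, 1, 1, 1, 1, 1, 1, 1, 1, 1, 1],
)

```text
time: 13.08
position: [0.533, 0.1182, 0.0568]
tool_rot: [0.616, 0.788, -0.0, 0.0]
ft_force: [-1.2, 0.9, -0.8]
grip_width: 0.0237
grip_force: 40.0
```

Run:
```python
from h import *
lane()
```

```text
t 13.08 TCP u -0.1339 v 0.0013 z 0.0568 yaw 104.01 F along -1.14 Fv -0.96 Fz -0.84
```

Emit:
arm_command(
  delta_rot=[
    [0, 0, 0],
    [0, 0, 0],
    [0, 0, 0],
    [0, 0, 0],
    [0, 0, 0],
    [0, 0, 0],
  ],
  delta_pos=[
    [-0.001, 0, 0],
    [-0.002, 0, 0],
    [-0.003, 0, 0],
    [-0.004, 0, 0],
    [-0.005, 0, 0],
    [-0.006, 0, 0],
  ],
  gripper=[1, 1, 1, 1, 1, 1],
)

```text
time: 13.58
position: [0.5343, 0.1131, 0.0568]
tool_rot: [0.616, 0.788, -0.0, 0.0]
ft_force: [-0.6, 1.6, -0.2]
grip_width: 0.0236
grip_force: 40.0
```

Run:
```python
from h import *
lane()
```

```text
t 13.58 TCP u -0.1286 v 0.0012 z 0.0568 yaw 104.01 F along -1.7 Fv -0.17 Fz -0.23
```

Emit:
arm_command(
  delta_rot=[
    [0, 0, 0],
    [0, 0, 0],
    [0, 0, 0],
    [0, 0, 0],
    [0, 0, 0],
  ],
  delta_pos=[
    [-0.001, 0, 0],
    [-0.002, 0, 0],
    [-0.003, 0, 0],
    [-0.004, 0, 0],
    [-0.005, 0, 0],
  ],
  gripper=[1, 1, 1, 1, 1],
)

```text
time: 14.0
position: [0.5355, 0.1082, 0.0568]
tool_rot: [0.616, 0.788, 0.0, -0.0]
ft_force: [-2.2, 2.5, 0.2]
grip_width: 0.024
grip_force: 40.0
```

Emit:
arm_command(
  delta_rot=[
    [0, 0, 0],
    [0, 0, 0],
    [0, 0, 0],
    [0, 0, 0],
    [0, 0, 0],
  ],
  delta_pos=[
    [-0.001, 0, 0],
    [-0.002, 0, 0],
    [-0.003, 0, 0],
    [-0.004, 0, 0],
    [-0.005, 0, 0],
  ],
  gripper=[1, 1, 1, 1, 1],
)

```text
time: 14.42
position: [0.5361, 0.105, 0.057]
tool_rot: [0.616, 0.788, 0.001, -0.001]
ft_force: [-1.1, 12.6, 2.2]
grip_width: 0.0236
grip_force: 40.0
```

Home against the stop with about 12 N, inside the 6–12 N seating band and below the crush limit. I'll hold, then check that the force settles.

Emit:
arm_command(
  delta_rot=[
    [0, 0, 0],
    [0, 0, 0],
    [0, 0, 0],
    [0, 0, 0],
  ],
  delta_pos=[
    [0, 0, 0],
    [0, 0, 0],
    [0, 0, 0],
    [0, 0, 0],
  ],
  gripper=[1, 1, 1, 1],
)

```text
time: 14.75
position: [0.5362, 0.105, 0.057]
tool_rot: [0.616, 0.788, 0.001, -0.001]
ft_force: [-1.2, 7.8, 0.9]
grip_width: 0.0239
grip_force: 40.0
```

Run:
```python
from h import *
lane()
cs=[]
for n in ('scene','side'):
    c=viewer.camera(n); p=proj(c,np.r_[M+.1*U,.05])[0].astype(int); cs.append(cv2.resize(c['pixels'][p[1]-45:p[1]+45,p[0]-40:p[0]+40],None,fx=5,fy=5,interpolation=cv2.INTER_CUBIC))
cv2.imwrite('pics/m5.png',np.hstack(cs))
```

```text
t 14.75 TCP u -0.1203 v 0.0011 z 0.057 yaw 103.97 F along -7.9 Fv 0.68 Fz 0.87
```

View pics/m5.png

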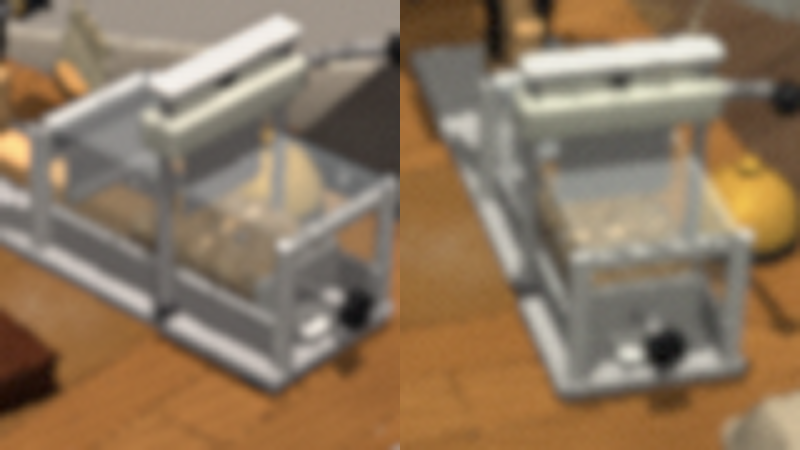

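The block fills the tunnel up to the stop. The force has settled near 8 N, so I'll add a slight extra push to confirm it is solid.

Emit:
arm_command(
  delta_rot=[
    [0, 0, 0],
    [0, 0, 0],
    [0, 0, 0],
    [0, 0, 0],
    [0, 0, 0],
    [0, 0, 0],
  ],
  delta_pos=[
    [-0.0005, 0, 0],
    [-0.0005, 0, 0],
    [-0.0005, 0, 0],
    [-0.0005, 0, 0],
    [-0.0005, 0, 0],
    [-0.0005, 0, 0],
  ],
  gripper=[1, 1, 1, 1, 1, 1],
)

```text
time: 15.35
position: [0.5361, 0.105, 0.0571]
tool_rot: [0.616, 0.788, 0.001, -0.001]
ft_force: [-1.8, 10.9, 1.3]
grip_width: 0.0238
grip_force: 40.0
```

Run:
```python
from h import *
lane()
```

```text
t 15.35 TCP u -0.1203 v 0.0011 z 0.0571 yaw 103.96 F along -11.02 Fv 0.91 Fz 1.35
```

Emit:
arm_command(
  delta_rot=[
    [0, 0, 0],
    [0, 0, 0],
    [0, 0, 0],
    [0, 0, 0],
    [0, 0, 0],
    [0, 0, 0],
    [0, 0, 0],
    [0, 0, 0],
    [0, 0, 0],
    [0, 0, 0],
    [0, 0, 0],
    [0, 0, 0],
  ],
  delta_pos=[
    [0.003, 0, 0],
    [0.01, 0, 0],
    [0.025, 0, 0],
    [0.045, 0, 0],
    [0.065, 0, 0],
    [0.09, 0, 0],
    [0.115, 0, 0],
    [0.14, 0, 0],
    [0.165, 0, 0],
    [0.185, 0, 0],
    [0.2, 0, 0],
    [0.2, 0, 0],
  ],
  gripper=[1, 1, 1, 1, 1, 1, 1, 1, 1, 1, 1, 1],
)

```text
time: 16.35
position: [0.4878, 0.2995, 0.0568]
tool_rot: [0.614, 0.789, 0.0, 0.0]
ft_force: [-0.7, 0.6, -1.9]
grip_width: 0.0236
grip_force: 40.0
```

Emit:
arm_command(
  delta_rot=[
    [0, 0, 0],
    [0, 0, 0],
    [0, 0, 0],
    [0, 0, 0],
    [0, 0, 0],
    [0, 0, 0],
    [0, 0, 0],
    [0, 0, 0],
    [0, 0, 0],
  ],
  delta_pos=[
    [0, 0, -0.03],
    [0, 0, -0.07],
    [0, 0, -0.11],
    [0, 0, -0.145],
    [0, -0.02, -0.145],
    [0, -0.055, -0.145],
    [0, -0.09, -0.145],
    [0, -0.1, -0.145],
    [0, -0.1, -0.145],
  ],
  gripper=[1, 1, 1, 1, 1, 1, 1, 1, 1],
)

```text
time: 17.1
position: [0.3874, 0.2709, 0.2015]
tool_rot: [0.616, 0.788, -0.002, -0.001]
ft_force: [0.6, 0.4, -1.3]
grip_width: 0.0235
grip_force: 40.0
```

```bash
cat >> h.py <<'E'
def deltaw(x,y,z,yaw):
    o,Rm=lane(); yw=np.degrees(np.arctan2(Rm[1,0],Rm[0,0])); print(o['position'].round(4),'delta',(Rm.T@(np.array([x,y,z])-o['position'])).round(4),'rotz',round(yw-yaw,2))
E
python3 - <<'E'
from h import *
deltaw(.41,0,.2,96.9);deltaw(.3955,-.2785,.2,96.9)
E
```

```text
t 17.1 TCP u -0.3172 v -0.1031 z 0.2015 yaw 104.01 F along -0.26 Fv 0.73 Fz -1.27
[0.3874 0.2709 0.2015] delta [-0.2683 -0.0437  0.0021] rotz 7.11
t 17.1 TCP u -0.3172 v -0.1031 z 0.2015 yaw 104.01 F along -0.26 Fv 0.73 Fz -1.27
[0.3874 0.2709 0.2015] delta [-0.535  -0.1252  0.0028] rotz 7.11
```

Emit:
arm_command(
  delta_rot=[
    [0, 0, 1],
    [0, 0, 3],
    [0, 0, 5],
    [0, 0, 7.1],
    [0, 0, 7.1],
    [0, 0, 7.1],
    [0, 0, 7.1],
    [0, 0, 7.1],
    [0, 0, 7.1],
    [0, 0, 7.1],
    [0, 0, 7.1],
    [0, 0, 7.1],
  ],
  delta_pos=[
    [-0.02, -0.003, 0],
    [-0.055, -0.009, 0],
    [-0.095, -0.016, 0],
    [-0.135, -0.022, 0],
    [-0.175, -0.029, 0],
    [-0.215, -0.036, 0],
    [-0.255, -0.043, 0],
    [-0.295, -0.055, 0],
    [-0.335, -0.067, 0],
    [-0.375, -0.079, 0],
    [-0.415, -0.09, 0],
    [-0.45, -0.1, 0],
  ],
  gripper=[1, 1, 1, 1, 1, 1, 1, 1, 1, 1, 1, 1],
)

```text
time: 18.1
position: [0.4039, -0.1929, 0.2021]
tool_rot: [0.664, 0.748, -0.0, 0.002]
ft_force: [0.9, -0.0, -0.9]
grip_width: 0.0234
grip_force: 40.0
```

Run:
```python
from h import *
deltaw(.395,-.2805,.07,96.9)
```

```text
t 18.1 TCP u 0.1367 v -0.1993 z 0.2021 yaw 96.78 F along 0.24 Fv 0.87 Fz -0.9
[ 0.4039 -0.1929  0.2021] delta [-0.0856 -0.0194  0.1324] rotz -0.12
```

Emit:
arm_command(
  delta_rot=[
    [0, 0, 0],
    [0, 0, -0.1],
    [0, 0, -0.1],
    [0, 0, -0.1],
    [0, 0, -0.1],
    [0, 0, -0.1],
    [0, 0, -0.1],
    [0, 0, -0.1],
    [0, 0, -0.1],
    [0, 0, -0.1],
    [0, 0, -0.1],
  ],
  delta_pos=[
    [-0.03, -0.008, 0],
    [-0.06, -0.015, 0],
    [-0.08, -0.0194, 0],
    [-0.0856, -0.0194, 0.02],
    [-0.0856, -0.0194, 0.05],
    [-0.0856, -0.0194, 0.08],
    [-0.0856, -0.0194, 0.105],
    [-0.0856, -0.0194, 0.12],
    [-0.0856, -0.0194, 0.13],
    [-0.0856, -0.0194, 0.132],
    [-0.0856, -0.0194, 0.132],
  ],
  gripper=[1, 1, 1, 1, 1, 1, 1, 1, 1, 1, 1],
)

```text
time: 19.02
position: [0.3944, -0.2765, 0.069]
tool_rot: [0.663, 0.749, -0.0, -0.0]
ft_force: [-0.0, -0.4, -1.7]
grip_width: 0.0241
grip_force: 40.0
```

Run:
```python
from h import *
deltaw(.395,-.2805,.040,96.9)
```

```text
t 19.02 TCP u 0.2156 v -0.2287 z 0.069 yaw 96.95 F along 0.37 Fv -0.14 Fz -1.7
[ 0.3944 -0.2765  0.069 ] delta [-0.004   0.0001  0.029 ] rotz 0.05
```

Straight down, slowly at the end.

Emit:
arm_command(
  delta_rot=[
    [0, 0, 0],
    [0, 0, 0],
    [0, 0, 0],
    [0, 0, 0],
    [0, 0, 0],
    [0, 0, 0],
    [0, 0, 0],
    [0, 0, 0],
  ],
  delta_pos=[
    [-0.002, 0, 0.006],
    [-0.003, 0, 0.012],
    [-0.003, 0, 0.018],
    [-0.003, 0, 0.023],
    [-0.003, 0, 0.026],
    [-0.003, 0, 0.028],
    [-0.003, 0, 0.029],
    [-0.003, 0, 0.029],
  ],
  gripper=[1, 1, 1, 1, 1, 1, 1, 1],
)

```text
time: 19.68
position: [0.3945, -0.2782, 0.0407]
tool_rot: [0.663, 0.749, 0.0, -0.0]
ft_force: [0.3, 0.2, -1.2]
grip_width: 0.0237
grip_force: 40.0
```

Emit:
arm_command(
  delta_rot=[
    [0, 0, 0],
    [0, 0, 0],
    [0, 0, 0],
  ],
  delta_pos=[
    [0, 0, 0.0005],
    [0, 0, 0.001],
    [0, 0, 0.001],
  ],
  gripper=[1, 1, 1],
)

```text
time: 19.93
position: [0.3947, -0.2783, 0.0399]
tool_rot: [0.663, 0.749, -0.0, 0.0]
ft_force: [-0.2, 1.2, -1.3]
grip_width: 0.0238
grip_force: 40.0
```

Emit:
arm_command(
  delta_rot=[
    [0, 0, 0],
    [0, 0, 0],
    [0, 0, 0],
  ],
  delta_pos=[
    [0, 0, 0.0005],
    [0, 0, 0.001],
    [0, 0, 0.001],
  ],
  gripper=[1, 1, 1],
)

```text
time: 20.18
position: [0.3946, -0.2783, 0.0388]
tool_rot: [0.663, 0.749, -0.0, 0.0]
ft_force: [-0.8, 0.0, -0.8]
grip_width: 0.0236
grip_force: 40.0
```

Emit:
arm_command(
  delta_rot=[
    [0, 0, 0],
    [0, 0, 0],
    [0, 0, 0],
    [0, 0, 0],
    [0, 0, 0],
    [0, 0, 0],
    [0, 0, 0],
    [0, 0, 0],
    [0, 0, 0],
  ],
  delta_pos=[
    [0, 0, 0],
    [0, 0, 0],
    [0, 0, 0],
    [0, 0, 0],
    [0, 0, 0],
    [0, 0, 0],
    [0, 0, 0],
    [0, 0, 0],
    [0, 0, 0],
  ],
  gripper=[0.4, 0.2, 0, -0.4, -1, -1, -1, -1, -1],
)

```text
time: 20.93
position: [0.3946, -0.2783, 0.0388]
tool_rot: [0.663, 0.749, -0.0, 0.0]
ft_force: [0.4, 0.4, -0.5]
grip_width: 0.0718
grip_force: 0.0
```

Emit:
arm_command(
  delta_rot=[
    [0, 0, 0],
    [0, 0, 0],
    [0, 0, 0],
    [0, 0, 0],
    [0, 0, 0],
    [0, 0, 0],
    [0, 0, 0],
    [0, 0, 0],
    [0, 0, 0],
    [0, 0, 0],
    [0, 0, 0],
    [0, 0, 0],
  ],
  delta_pos=[
    [0, 0, -0.01],
    [0, 0, -0.03],
    [0, 0, -0.06],
    [0, 0, -0.09],
    [0, 0, -0.12],
    [0.03, 0, -0.16],
    [0.06, 0, -0.2],
    [0.08, 0, -0.23],
    [0.083, 0, -0.26],
    [0.083, 0, -0.29],
    [0.083, 0, -0.29],
    [0.083, 0, -0.29],
  ],
  gripper=[-1, -1, -1, -1, -1, -1, -1, -1, -1, -1, -1, -1],
)

```text
time: 21.93
position: [0.385, -0.1961, 0.3312]
tool_rot: [0.662, 0.749, -0.0, 0.003]
ft_force: [-0.4, 0.5, 0.4]
grip_width: 0.0877
grip_force: 0.0
```

Run:
```python
from h import *
o,c=wshot('w6.png'); lane()
P=proj(c,[.3945,-.2783,.05])[0].astype(int); a=c['pixels'][max(P[1]-70,0):P[1]+40,P[0]-50:P[0]+50]; print(P)
cs=[cv2.resize(a,(400,int(a.shape[0]*4)))]
s=viewer.camera('scene')['pixels']; cs.append(cv2.resize(s[140:250,290:390],(400,440),interpolation=cv2.INTER_CUBIC))
h=min(x.shape[0] for x in cs); cv2.imwrite('pics/m6.png',np.hstack([x[:h] for x in cs]))
```

```text
t 21.98 TCP u 0.1345 v -0.2191 z 0.3294 yaw 97.01 F along 0.5 Fv -0.18 Fz -0.87
[320 219]
```

View pics/m6.png

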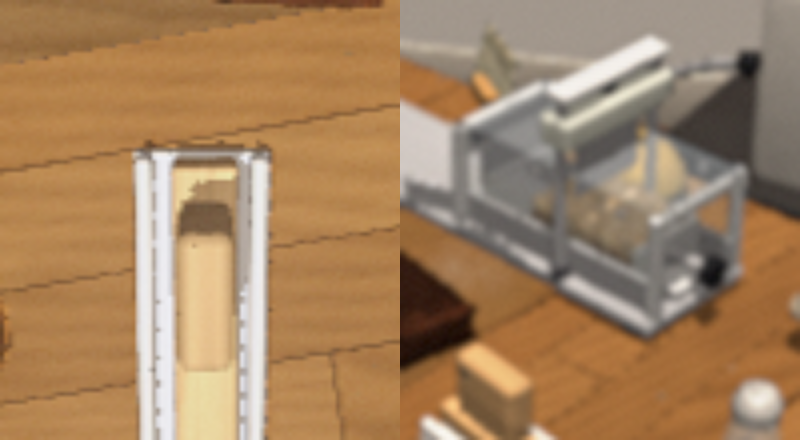

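The stick lies flat between the lips of the large channel, with its handle at (205,300). The block is at the stop inside the guard, around (610,220). Handing in.

```bash
python3 -c "
from h import *
print(robot.hand_in())"
```

```text
the job is handed in; nothing more can be done
None
```

I pushed the block home against the stop with the stick, held it there at about 8–11 N (brief peak near 12.5 N), laid the stick back in the large rest, and handed in at about 22 s; the hand-in gave no verdict, and I judged the flap shut from the block's position rather than by seeing it.

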